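# Load the test vial and index it in the reader

## Robot

A 6-joint arm with a two-finger parallel gripper is mounted at the origin on the work surface. World frame = base frame: x ahead of the robot, y to its left, z up, the work surface at z = 0. Lengths are in m, angles in rad, forces in N, time in s.
With the tool pointing down it reaches from about 0.25 to 0.775 m from the base axis. Payload 4 kg.
Tool frame: the origin (TCP) lies between the finger pads, 19 mm behind the fingertips; this is the grasp point; z points along the fingers, y is the line along which they close (so a half turn about z gives the same grasp; the last joint's range is limited). The gripper opens to 94 mm and grips with 3 to 60 N. Pads are 16 mm wide; open, the fingers measure 119 mm over their backs; the gripper's body (75 mm by 177 mm) begins 78 mm behind the grasp point.
Start: joints at [-0.103, 0.087, 1.371, -0, 1.684, -0.103], TCP at [0.55, -0, 0.224] pointing down, gripper open.
Joint ranges: [-3.1, 3.1], [-0.76, 2.03], [0.27, 2.55], [-1.08, 4.22], [0.17, 2.65], [-2.57, 2.57]. Speed limits (rad/s): [2.79, 2.79, 3.14, 3.14, 3.14, 3.14].

## Interface

Orientations are given as [roll, pitch, yaw] about the fixed x, y, z axes, in that order (R = Rz(yaw) Ry(pitch) Rx(roll)).
In Python, from bench import robot gives the robot as it stands.
- The arm moves only by the tool servo_tool, never from a script. Its argument "moves" is a list of rows, each a list of 5 numbers: the shift along the tool's x, y, z in units of 25 mm (1.0 is 25 mm), then the turn about the tool's z in units of 6 degrees (1.0 is 6 degrees), then the closure, from 0 (fully open) to 1 (shut). In form: [[dx, dy, dz, yaw, gripper], ...]. A call has 1 to 10 rows; each row is the pose to reach, as a shift and turn from the pose commanded when the call began, along the tool's axes at that moment; what a row does not reach only later rows make up. A row lasts 1/12 s, in which the tool goes at most 41.7 mm and 7.16 degrees, less where a joint would pass 70% of its speed; a pose out of reach is approached as far as the arm can. A call with a gripper value outside its range is refused whole. The fingers move at their own pace and stop on an object; the grip force is fixed at half the most. Time passes only in rows, so rows that repeat a pose let the fingers close. It gives the time, the measured TCP pose, the force, the opening and the grip force at its end, in the units of the state.
- robot.get_obs(): the state, without advancing time (a new reading comes with each control period).
- robot.snapshot(name): name is "scene" or "side" or "wrist"; returns a dict with "image" (480x640x3 uint8, blue, green, red), "fx", "fy", "cx", "cy" (pixels), "k1" (the pictures are not rectified: a ray, as slopes to the right and down, at radius r is drawn at 1 + k1 r^2 times it, then the intrinsics apply), "eye" and "orientation" of the camera in the world; the wrist camera has in their place "T_tool_cam" (4x4, takes a point from camera to tool coordinates, whose origin is the TCP and whose axes are the flange's). Camera axes: x right, y down, z forward; pixel columns grow to the right and rows downward; lengths in m; the calibration is good to about 2 mm. A picture is of the moment at which its call begins: read the wrist's pose just before it. There is no depth.
- robot.close_job(): hands the job in; it is judged then, once.
The state is a dict: "time": time; "joint_positions": joint angles; "qvel": joint speeds; "joint_torque": joint torques, N m; "tool_pos": TCP position; "ee_rot": TCP orientation; "wrist_force": force on the tool from outside, world axes, zero at the start; "wrist_torque": the same for the moment, N m; "width": finger opening in m; "finger_force": force on a finger pad.
Only numpy, scipy, OpenCV 4.12 (cv2) and the standard library are available. Lean on these libraries where they do the work, as an engineer would, in place of code of your own. Each camera call takes 0.05 s, during which the arm holds its last target. There are 200 camera calls.

## Task

Lift the small glass test vial out of its rack with a light grip (under 45 newtons; do not tip it over or ram it down) and stand it upright in the open cup of the reader's sliding carriage. Then grip the carriage's upright knob and slide the carriage along its rail into the reading bay until you feel its ball detent drop into the notch, and finish there: still gripping the knob, the carriage held still in the notch. Leave the jar, the steel tray and the glove carton where they are.

Things in the scene. Friction and masses are not known exactly. Their poses are not given: they have to be found in the camera images.
- reader: Fixed vial reader: white base plate 90 x 330 x 12 mm, dark rail along its y axis. Origin on the counter under the rail, near the middle; +y is the sliding direction, to the bay and the grey end block. Reading bay: two white walls, 22 x 40 mm each, 120 mm high, astride the rail, 68 mm apart, open on top, at y = 50 to 90 mm in this frame.
- carriage (a joint): Travel of the aluminium carriage (m) towards the reader's +y: 0 near stop, 0.145 far stop; starts at 0 to 0.03. Friction 1 to 2 N. The hidden notch lies at a travel of 0.098 to 0.122, different each run (cup then in the bay). Within some 8 mm the detent pulls the carriage to the notch with up to 7 N; pushing it out takes 7 to 11 N.
- ball (a joint): Lift of the carriage's spring-loaded ball (m, vertical): 0 when fully down in the notch, about 0.003 riding on the plain rail. A thin steel pin (5 mm thick, between knob and cup) stands on the ball and rises and sinks with it. The lift is about 0.0008 when 1 mm off the notch, 0.0015 at 2 mm, 0.0024 at 4 mm.
- knob: The carriage's black upright grip: square post 18 x 18 x 55 mm. Origin: centre of its foot, 40 mm above the counter; sides parallel to the reader's axes. It moves with the carriage.
- knob_grip (a point): Point on the knob's axis, 38 mm above its foot and 78 mm above the counter (17 mm below its top): a good height for the TCP.
- cup (a point): Centre of the inner floor of the carriage's square open cup, 42.5 mm above the counter, 90 mm from the knob's axis towards the reader's +y. Inside 25 x 25 mm, walls 4.5 mm thick, rim 19.5 mm above this point. Axes parallel to the reader's.
- rack: White plastic rack block, 130 x 56 x 25 mm (x, y, z), fixed, origin under its centre, with three square holes 24 mm wide and 20 mm deep in a row along its x axis, 42 mm apart. The vial stands in the middle hole; the others are empty.
- vial: Amber glass vial with paper band and white cap: plain cylinder 18 mm across, 80 mm tall, about 30 g, standing upright. Origin: centre of its underside, z along it. In the rack its underside is 5 mm above the counter and it stands 60 mm out of the rack. A 20 to 30 N grip carries it.
- jar: Bystander: glass jar with steel lid, 68 mm across, 90 mm tall, loose; origin under its centre.
- tray: Bystander: shallow open steel tray 130 x 240 x 30 mm, loose; origin under its centre.
- glovebox: Bystander: closed white glove carton with a dark oval opening printed on top, 120 x 230 x 75 mm, loose; origin under its centre.
There are look-alikes about, which are no part of the job. Of the things that look like the vial, the smallest one is meant.

How it is judged:
By the outcome, as a careful person would: the job done as asked, in the order asked, and still so for the second after the job is handed in, while the arm keeps its last pose, push and grip.
It also fails if it takes over 64 s, if anything falls off the work surface, if the arm or the gripper's body presses on something with over 40 N, if the wrist force passes 120 N, or if a joint passes its speed limit or range.

## Working session

There is one attempt and no reset: what is moved stays moved. The work goes in short steps, Python scripts to look and compute and a tool call to move; the robot and the scene stay as the last step left them, time stands still between calls to the robot, and variables do not carry over. Pictures are saved under pics/ and viewed, at most 10 in all, crops included, and the job is handed in when it is done.

Besides the shell and the picture viewer there is one more tool, called after "Call:" in YAML: its name, and indented under it one key for each argument. servo_tool: Moves the arm, as the interface text tells. Its arguments: {"type":"object","properties":{"moves":{"type":"array"}},"required":["moves"]}

```bash
mkdir -p pics; ls
cat > h.py <<'E'
import numpy as np, cv2
from scipy.spatial.transform import Rotation as Ro
from bench import robot
def cam(name):
    o=robot.get_obs(); s=robot.snapshot(name)
    if name=='wrist':
        T=np.eye(4); T[:3,:3]=Ro.from_euler('xyz',o['ee_rot']).as_matrix(); T[:3,3]=o['tool_pos']
        T=T@np.array(s['T_tool_cam']); s['R']=T[:3,:3]; s['e']=T[:3,3]
    else:
        q=np.array(s['orientation'],float); s['e']=np.array(s['eye'],float)
        s['R']=q if q.shape==(3,3) else (Ro.from_euler('xyz',q) if q.size==3 else Ro.from_quat(q)).as_matrix()
    return s
def ray(s,u,v):
    d=np.array([(u-s['cx'])/s['fx'],(v-s['cy'])/s['fy']]); r=np.hypot(*d); a=r
    for _ in range(20): a=r/(1+s['k1']*a*a)
    d=d*(a/r if r else 1)
    return s['R']@np.array([d[0],d[1],1.])
def onz(s,u,v,z):
    d=ray(s,u,v); return s['e']+d*(z-s['e'][2])/d[2]
def proj(s,p):
    c=s['R'].T@(np.array(p)-s['e']); d=c[:2]/c[2]; d=d*(1+s['k1']*d@d)
    return d[0]*s['fx']+s['cx'],d[1]*s['fy']+s['cy']
E
python3 - <<'E'
from h import *
import pickle
for n in('scene','side','wrist'):
    s=cam(n); cv2.imwrite(f'pics/{n}0.png',s['image']); pickle.dump(s,open(n+'0.pkl','wb'))
    print(n,s.get('orientation'),s['e'],s['R'][:,2],s['fx'],s['k1'])
print(robot.get_obs())
E
```

```text
pics
scene [-2.47994262  0.00994397  0.44008915] [ 0.88348395 -0.54509205  0.88185192] [-0.26885297  0.55253144 -0.78894049] 453.26979095467595 -0.0418404689050607
side [-2.19547291  0.02077149 -2.84905157] [0.35999283 0.79291086 0.67489905] [ 0.24555614 -0.77318678 -0.5847088 ] 464.07925566239015 -0.007148891970969172
wrist None [0.54942535 0.08138903 0.38314931] [-0.00230376 -0.27935534 -0.96018503] 390.92420227419166 0.011953525848282033
{'time': 0.15, 'joint_positions': array([-1.03111700e-01,  8.77628679e-02,  1.37186619e+00,  2.96468845e-06,
        1.68360612e+00, -1.03087891e-01]), 'qvel': array([-0.00097794, -0.00221506, -0.00477523,  0.00036922, -0.00122581,
        0.00045126]), 'joint_torque': array([ 1.24418581e-03, -3.40636396e+01, -3.02795255e+01,  7.18983379e-02,
        3.04441026e-02, -1.11468453e-04]), 'tool_pos': array([5.49618507e-01, 2.94046317e-05, 2.23406011e-01]), 'ee_rot': array([-3.13995915e+00, -1.71955332e-04,  1.57077271e+00]), 'wrist_force': array([-0.21837677,  0.03890039, -0.63661747]), 'wrist_torque': array([-0.02161709, -0.0197591 ,  0.03758486]), 'finger_force': 0.0, 'width': 0.09390724243426461}
```

View pics/scene0.png

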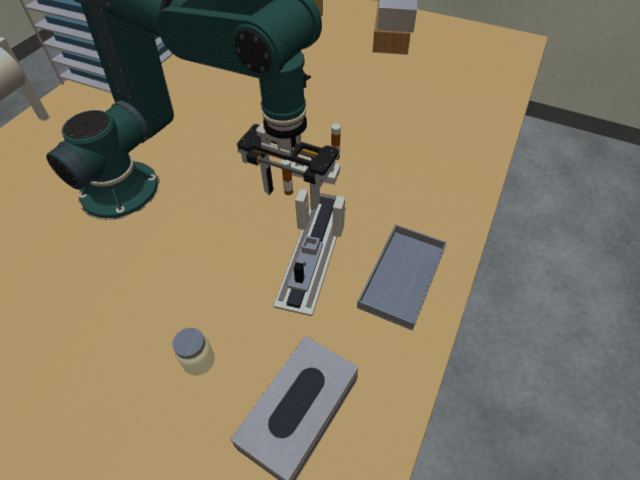

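View pics/side0.png

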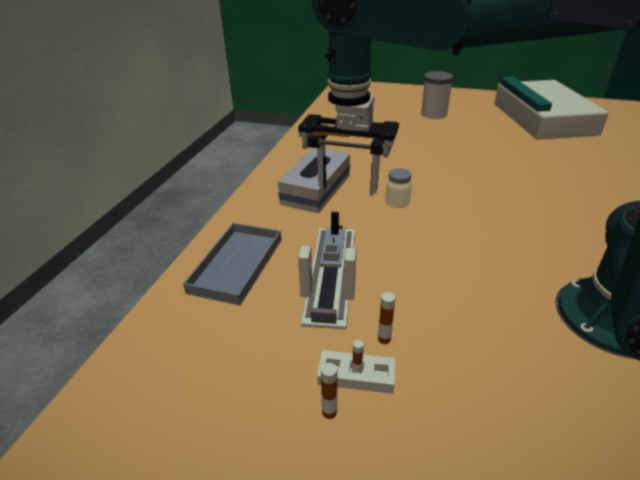

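The scene view shows the reader (knob at 299,272; cup 312,243) and the gripper partly hiding the rack. The side view shows the rack at (357,370) with the small vial's cap at (358,345), look-alikes at (387,300) and (329,370), the knob top at (335,213) and the bay walls at (305,270) and (349,272).

Run:
```python
from h import *
import pickle
s=pickle.load(open('side0.pkl','rb'))
im=s['image']
c=cv2.resize(im[200:425,270:410],None,fx=4,fy=4,interpolation=cv2.INTER_CUBIC)[:, :]
c=cv2.resize(im[200:400,270:410],(560,800)) ; c=cv2.resize(im[205:425,280:410],None,fx=2.7,fy=2.7,interpolation=cv2.INTER_CUBIC)
cv2.imwrite('pics/side0c.png',c); print(c.shape)
w=pickle.load(open('wrist0.pkl','rb'))
for n,u,v,z in [('cap',358,344,.085),('knobtop',335,213,.095),('cap1',388,296,.12),('cap2',329,368,.12),('wallL',305,247,.12),('wallR',349,251,.12)]:
    p=onz(s,u,v,z); print(n,p.round(4), proj(w,p))
```

```text
(594, 351, 3)
cap [0.4599 0.2828 0.085 ] (np.float64(163.7155020409036), np.float64(-237.3078612536786))
knobtop [ 0.5967 -0.0766  0.095 ] (np.float64(376.7021149567372), np.float64(328.163157990155))
cap1 [0.4281 0.1936 0.12  ] (np.float64(102.30511628918345), np.float64(-81.86916335093792))
cap2 [0.4847 0.3693 0.12  ] (np.float64(164.21366665184496), np.float64(-592.7334651912204))
wallL [0.6115 0.0969 0.12  ] (np.float64(416.7998012222711), np.float64(101.76835385898582))
wallR [0.5239 0.0866 0.12  ] (np.float64(279.1109749051785), np.float64(118.99774598151225))
```

View pics/side0c.png

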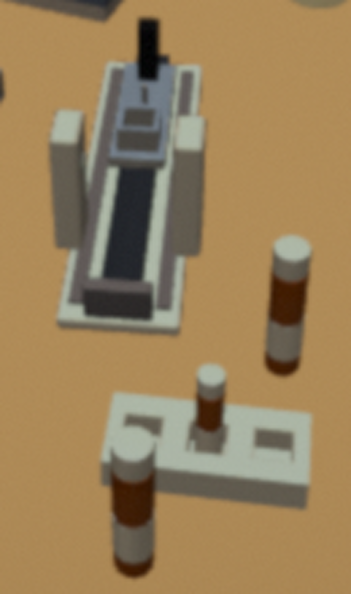

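View pics/wrist0.png

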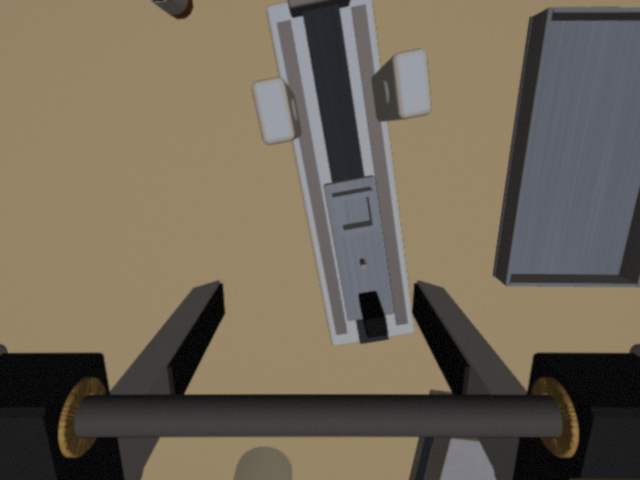

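The crop confirms that the small vial is in the middle rack hole. The wrist view shows the bay wall tops near (271,110) and (411,83), the base plate corners at (333,344) and (412,333), the cup at (353,208), the pin at (362,262) and the knob top near (371,300).

Run:
```python
from h import *
import pickle
w=pickle.load(open('wrist0.pkl','rb')); s=pickle.load(open('side0.pkl','rb'))
for n,u,v,z in [('wallL',271,110,.12),('wallR',412,83,.12),('c1',333,344,.012),('c2',412,333,.012),('far1',268,10,.012),('cupfloor',352,210,.0425),('knobtop',370,301,.095)]:
    print(n,onz(w,u,v,z).round(4))
k=lambda x,y:(280+x/2.7,205+y/2.7)
for n,x,y,z in [('cap',210,374,.085),('big1top',292,245,.12),('big1bot',283,366,0),('big2bot',134,566,0),('rackTL',113,395,.025),('rackTR',311,412,.025),('rackBR',306,484,.025),('rackBL',102,462,.025),('knobtop',149,22,.095),('cup',138,128,.062)]:
    print(n,onz(s,*k(x,y),z).round(4))
# height of bigs: from base
for b,t in [((283,366),(292,250)),((134,566),(134,447))]:
    p=onz(s,*k(*b),0); d=[(abs(proj(s,p+[0,0,z])[1]-k(*t)[1]),z) for z in np.arange(.05,.2,.002)]; print('h',min(d))
```

```text
wallL [0.5189 0.0921 0.12  ]
wallR [0.6077 0.1079 0.12  ]
c1 [ 0.5644 -0.141   0.012 ]
c2 [ 0.6479 -0.1278  0.012 ]
far1 [0.5068 0.176  0.012 ]
cupfloor [0.5788 0.0112 0.0425]
knobtop [ 0.5904 -0.0523  0.095 ]
cap [0.4605 0.2819 0.085 ]
big1top [0.428  0.1928 0.12  ]
big1bot [0.4274 0.1873 0.    ]
big2bot [0.4853 0.3674 0.    ]
rackTL [0.5284 0.2649 0.025 ]
rackTR [0.4004 0.2435 0.025 ]
rackBR [0.3943 0.2998 0.025 ]
rackBL [0.5198 0.3183 0.025 ]
knobtop [ 0.5962 -0.0761  0.095 ]
cup [0.5771 0.0278 0.062 ]
h (np.float64(0.3250875969051208), np.float64(0.11000000000000006))
h (np.float64(0.17230634309385096), np.float64(0.11200000000000006))
```

Call:
servo_tool:
  moves:
    - [1,-0.3,0,-0.4,0]
    - [2.4,-0.8,0,-0.8,0]
    - [3.9,-1.2,0,-1.2,0]
    - [5.4,-1.7,0,-1.7,0]
    - [6.9,-2.2,0,-1.7,0]
    - [8.4,-2.7,0,-1.7,0]
    - [9.8,-3.1,0,-1.7,0]
    - [10.8,-3.4,0,-1.7,0]
    - [11.3,-3.6,0,-1.7,0]
    - [11.3,-3.6,0,-1.7,0]

```text
time: 0.98
tool_pos: [0.4585, 0.285, 0.2237]
ee_rot: [-3.14, -0.001, 1.753]
wrist_force: [-0.0, 0.0, -0.4]
width: 0.0943
finger_force: 0.0
```

Run:
```python
from h import *
import pickle
w=cam('wrist'); cv2.imwrite('pics/w1.png',w['image']); pickle.dump(w,open('w1.pkl','wb'))
s=cam('scene'); cv2.imwrite('pics/s1.png',s['image'][150:330,230:410]); pickle.dump(s,open('s1.pkl','wb'))
o=robot.get_obs();print(o['tool_pos'],o['ee_rot'],o['time'],proj(w,[.46,.283,.085]))
c=np.hstack([cv2.resize(w['image'],(480,360)),cv2.resize(s['image'][190:320,260:370],None,fx=2.9,fy=2.77,interpolation=cv2.INTER_CUBIC)[:360]])
print(c.shape); cv2.imwrite('pics/c1.png',c)
```

```text
[0.45985993 0.28237306 0.22390461] [-3.14112205e+00  9.77353499e-04  1.74985678e+00] 1.0833 (np.float64(320.3784495186301), np.float64(237.52973039168012))
(360, 799, 3)
```

View pics/c1.png

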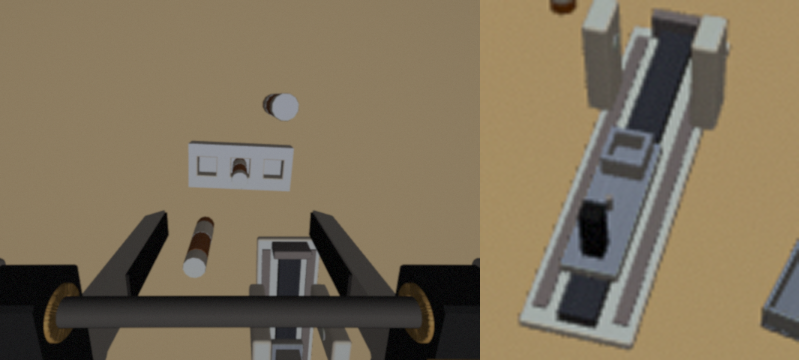

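The left half (wrist view, scaled 0.75) shows the rack at (240,167) with the vial in the middle hole, close to where I predicted. The right half shows the carriage, with the cup at (627,152) and the knob at (594,228).

Run:
```python
from h import *
import pickle
w=pickle.load(open('w1.pkl','rb')); s=pickle.load(open('s1.pkl','rb')); sd=pickle.load(open('side0.pkl','rb'))
# amber in wrist
im=w['image'][190:260,250:400]; hsv=cv2.cvtColor(im,cv2.COLOR_BGR2HSV)
m=(hsv[...,1]>100)&(hsv[...,2]<150); ys,xs=np.nonzero(m); 
print('amber',xs.min()+250,xs.max()+250,xs.mean()+250,ys.min()+190,ys.max()+190)
c=cv2.resize(w['image'][180:270,240:400],None,fx=5,fy=5,interpolation=cv2.INTER_CUBIC)[:, :800]
k=lambda x,y:(260+(x-480)/2.9,190+y/2.77)
a=cv2.resize(s['image'][225:300,275:335],None,fx=6,fy=6,interpolation=cv2.INTER_CUBIC)
canvas=np.zeros((600,800,3),np.uint8); canvas[:450,:360]=a
b=cv2.resize(w['image'][190:260,275:365],None,fx=4.8,fy=4.8,interpolation=cv2.INTER_CUBIC); canvas[:b.shape[0],365:365+b.shape[1]]=b[:600,:435]
cv2.imwrite('pics/c2.png',canvas)
```

```text
amber 311 327 319.1588785046729 219 228
```

View pics/c2.png

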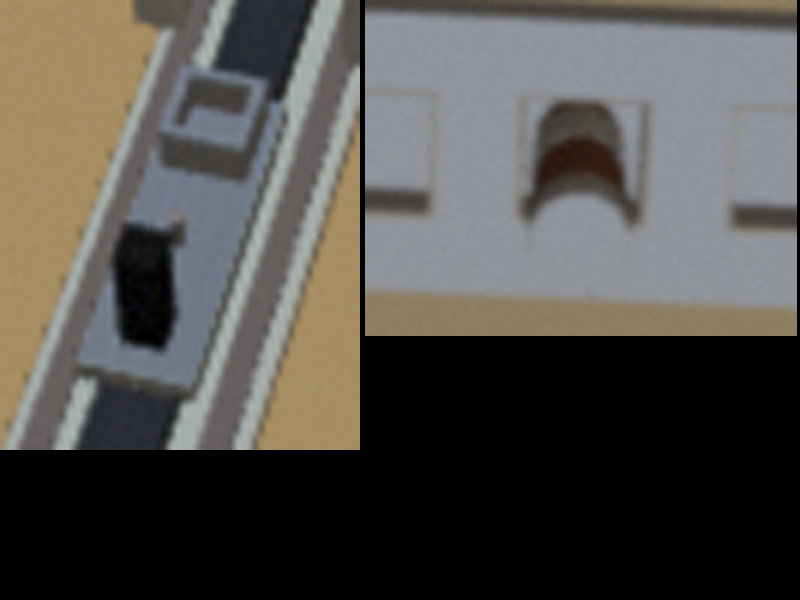

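The left part shows the cup rim centred near (217,107) in the crop and the knob top near (145,240). The right part shows the vial's cap centred near (580,232), matching my prediction within 1 px.

Run:
```python
from h import *
import pickle
w=pickle.load(open('wrist0.pkl','rb')); s=pickle.load(open('s1.pkl','rb')); sd=pickle.load(open('side0.pkl','rb'))
th=np.radians(10.2); Y=np.array([-np.sin(th),np.cos(th)]);X=np.array([np.cos(th),np.sin(th)]); O=np.array([.5633,.1])-.07*Y
def r(n,p): p=p[:2]-O; print(n,(p@X).round(4),(p@Y).round(4))
print('O',O)
r('cup scene',onz(s,311.2,242.8,.062)); r('knob scene',onz(s,299.2,265,.095))
k=lambda x,y:(280+x/2.7,205+y/2.7)
r('cup side',onz(sd,*k(139,119),.062)); r('knob side',onz(sd,*k(149,21),.095)); 
r('cup wrist rim',onz(w,352,208,.062)); r('cup wrist',onz(w,353,207,.05));r('knob wrist',onz(w,370,299,.095));
for z in(.095,.04): print(proj(w,[*(O+Y*-.1),z]))
r('c1',onz(w,333,344,.012));r('c2',onz(w,412,333,.012))
```

```text
O [0.57569593 0.03110631]
cup scene 0.0049 -0.0223
knob scene 0.0045 -0.1096
cup side 0.0011 -0.0154
knob side 0.0013 -0.1107
cup wrist rim -0.0012 -0.0142
cup wrist 0.0004 -0.016
knob wrist -0.0001 -0.083
(np.float64(373.055986772613), np.float64(317.8968870908596))
(np.float64(365.32150509701063), np.float64(290.77683579907847))
c1 -0.0416 -0.1673
c2 0.043 -0.1692
```

Call:
servo_tool:
  moves:
    - [0,0,0.7,0,0]
    - [0,0,1.8,0,0]
    - [0,0,3,0,0]
    - [0,0,4.2,0,0]
    - [0,0,5.3,0,0]
    - [0,0,6.1,0,0]
    - [0,0,6.6,0,0]
    - [0,0,6.7,0,0]
    - [0,0,6.7,0,0]

```text
time: 1.83
tool_pos: [0.4599, 0.2808, 0.0557]
ee_rot: [-3.139, 0.001, 1.747]
wrist_force: [-0.6, -0.8, 0.0]
width: 0.0942
finger_force: 0.0
```

Call:
servo_tool:
  moves:
    - [0,0,0,0,0.3]
    - [0,0,0,0,0.6]
    - [0,0,0,0,0.8]
    - [0,0,0,0,1]
    - [0,0,0,0,1]
    - [0,0,0,0,1]
    - [0,0,0,0,1]
    - [0,0,0,0,1]
    - [0,0,0,0,1]
    - [0,0,0,0,1]

```text
time: 2.67
tool_pos: [0.46, 0.2825, 0.0567]
ee_rot: [-3.142, 0.0, 1.749]
wrist_force: [0.3, -0.1, 0.2]
width: 0.0311
finger_force: 0.0
```

Call:
servo_tool:
  moves:
    - [0,0,0,0,1]
    - [0,0,0,0,1]
    - [0,0,0,0,1]
    - [0,0,0,0,1]
    - [0,0,0,0,1]
    - [0,0,0,0,1]
    - [0,0,0,0,1]

```text
time: 3.25
tool_pos: [0.46, 0.2825, 0.0567]
ee_rot: [-3.142, 0.0, 1.749]
wrist_force: [-0.1, 0.1, -1.1]
width: 0.0179
finger_force: 30.0
```

Call:
servo_tool:
  moves:
    - [0,0,-0.4,0,1]
    - [0,0,-1,0,1]
    - [0,0,-1.8,0,1]
    - [0,0,-2.7,0,1]
    - [0,0,-3.6,0,1]
    - [0,0,-4.5,0,1]
    - [0,0,-5.2,0,1]
    - [0,0,-5.6,0,1]
    - [0,0,-5.8,0,1]

```text
time: 4.0
tool_pos: [0.4608, 0.2829, 0.2045]
ee_rot: [3.138, -0.001, 1.749]
wrist_force: [-0.0, 1.0, -0.5]
width: 0.0177
finger_force: 30.0
```

Call:
servo_tool:
  moves:
    - [-0.6,0.15,0,0,1]
    - [-1.8,0.45,0,0,1]
    - [-3.2,0.8,0,0,1]
    - [-4.6,1.15,0,0,1]
    - [-6,1.5,0,0,1]
    - [-7.4,1.85,0,0,1]
    - [-8.8,2.2,0,0,1]
    - [-10.2,2.5,0,0,1]
    - [-11.1,2.75,0,0,1]
    - [-11.4,2.8,0,0,1]

```text
time: 4.83
tool_pos: [0.5799, 0.0108, 0.2001]
ee_rot: [-3.139, 0.001, 1.745]
wrist_force: [-0.3, 0.1, -0.1]
width: 0.018
finger_force: 30.0
```

Call:
servo_tool:
  moves:
    - [0,0,0,0,1]
    - [0,0,0,0,1]

```text
time: 5.0
tool_pos: [0.5788, 0.0149, 0.2009]
ee_rot: [-3.14, -0.001, 1.749]
wrist_force: [-0.6, 0.4, 0.2]
width: 0.0175
finger_force: 30.0
```

Run:
```python
from h import *
import pickle
o=robot.get_obs();print(o['tool_pos'],o['ee_rot'],o['finger_force'])
S={}
for n in('wrist','side','scene'): S[n]=cam(n)
pickle.dump(S,open('S2.pkl','wb'))
T=np.array([*o['tool_pos'][:2],.062])
for n in S: print(n,proj(S[n],T))
cv=np.zeros((600,800,3),np.uint8)
def crop(n,h=75,ww=66):
    u,v=map(int,proj(S[n],T)); print(n,u-ww,v-h); return cv2.resize(S[n]['image'][v-h:v+h,u-ww:u+ww],None,fx=3,fy=3,interpolation=cv2.INTER_CUBIC)
a=crop('side'); cv[:a.shape[0],:a.shape[1]]=a
b=crop('wrist'); cv[:b.shape[0],400:400+b.shape[1]]=b
cv2.imwrite('pics/c3.png',cv[:460])
```

```text
[0.57877694 0.01492292 0.20090513] [-3.13978683e+00 -1.38720367e-03  1.74857751e+00] 29.99995842576027
wrist (np.float64(319.1061759737626), np.float64(234.84092537331793))
side (np.float64(331.9686021326211), np.float64(248.81151190636135))
scene (np.float64(309.9030718334768), np.float64(240.43893706551825))
side 265 173
wrist 253 159
```

View pics/c3.png

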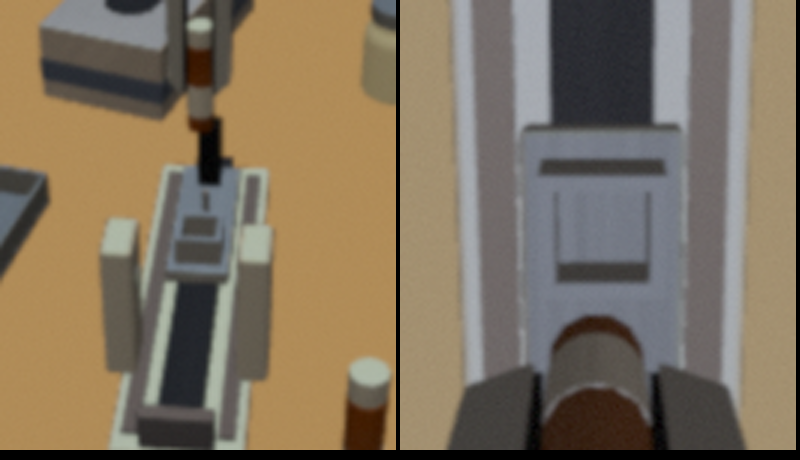

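The side view (left) shows the vial hanging upright behind the cup, whose rim is centred near (199,224) in the crop. The wrist view (right) shows the cup opening centred near (603,237). Both say to shift about 2.5 mm back and 1.2 mm sideways.

Call:
servo_tool:
  moves:
    - [-0.05,0.02,0.4,0,1]
    - [-0.1,0.05,1.0,0,1]
    - [-0.1,0.05,1.7,0,1]
    - [-0.1,0.05,2.4,0,1]
    - [-0.1,0.05,2.9,0,1]
    - [-0.1,0.05,3.1,0,1]
    - [-0.1,0.05,3.1,0,1]
    - [-0.1,0.05,3.1,0,1]

```text
time: 5.82
tool_pos: [0.5812, 0.0124, 0.1246]
ee_rot: [3.141, 0.0, 1.749]
wrist_force: [0.4, 0.0, -0.8]
width: 0.0177
finger_force: 30.0
```

Run:
```python
from h import *
import pickle
o=robot.get_obs();print(o['tool_pos'],o['ee_rot'],o['finger_force'])
S={}
for n in('wrist','side'): S[n]=cam(n)
T=np.array([*o['tool_pos'][:2],.07])
cv=np.zeros((600,800,3),np.uint8)
def crop(n,h=50,ww=40):
    print(n,proj(S[n],T)); u,v=map(int,proj(S[n],T)); print(n,u-ww,v-h); return cv2.resize(S[n]['image'][v-h:v+h,u-ww:u+ww],None,fx=5,fy=5,interpolation=cv2.INTER_CUBIC)
a=crop('side'); cv[:a.shape[0],:a.shape[1]]=a
b=crop('wrist'); cv[:b.shape[0],400:400+b.shape[1]]=b
cv2.imwrite('pics/c4.png',cv[:500])
```

```text
[0.5811723  0.01240993 0.12455656] [3.14117990e+00 1.13109475e-04 1.74923026e+00] 29.999938309192657
side (np.float64(331.1995568839553), np.float64(245.03951323165523))
side 291 195
wrist (np.float64(318.9808616200889), np.float64(272.526206516553))
wrist 278 222
```

View pics/c4.png

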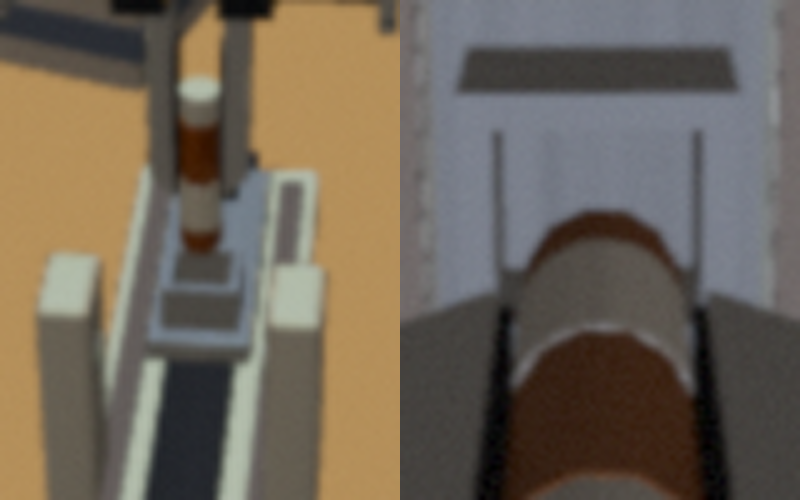

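The side view shows the vial just above the cup. The wrist view shows the opening spanning u 494–702 with its far edge at v=130, and the vial's bottom rim with its front at (606,210).

Run:
```python
from h import *
s=cam('wrist'); o=robot.get_obs(); t=o['tool_pos'][:2]; a=o['ee_rot'][2]
X=np.array([np.cos(a),np.sin(a)]); Y=np.array([np.sin(a),-np.cos(a)])
k=lambda x,y:(278+(x-400)/5,222+y/5)
for n,x,y,z in[('far rim',598,130,.062),('outer rim',598,92,.062),('L',496,180,.062),('R',700,180,.062),('vialfront',606,210,.0729),('vl',524,265,.0729),('vr',688,265,.0729)]:
    p=onz(s,*k(x,y),z)[:2]-t; print(n,(p@X*1e3).round(2),(p@Y*1e3).round(2))
print(t,o['tool_pos'])
```

```text
far rim 12.22 -0.68
outer rim 16.95 -0.68
L 5.93 -12.99
R 5.88 11.61
vialfront 5.94 0.22
vl -0.81 -9.32
vr -0.85 9.75
[0.58190362 0.01217306] [0.58190362 0.01217306 0.12576445]
```

Call:
servo_tool:
  moves:
    - [0.06,-0.03,0.1,0,1]
    - [0.06,-0.03,0.25,0,1]
    - [0.06,-0.03,0.45,0,1]
    - [0.06,-0.03,0.65,0,1]
    - [0.06,-0.03,0.85,0,1]
    - [0.06,-0.03,1.0,0,1]
    - [0.06,-0.03,1.08,0,1]
    - [0.06,-0.03,1.12,0,1]
    - [0.06,-0.03,1.12,0,1]

```text
time: 6.72
tool_pos: [0.5799, 0.0135, 0.0959]
ee_rot: [-3.141, -0.0, 1.749]
wrist_force: [0.1, -0.2, -0.3]
width: 0.0177
finger_force: 30.0
```

Call:
servo_tool:
  moves:
    - [0,0,0.02,0,1]
    - [0,0,0.04,0,1]
    - [0,0,0.06,0,1]
    - [0,0,0.06,0,1]

```text
time: 7.05
tool_pos: [0.5801, 0.0135, 0.0949]
ee_rot: [3.141, 0.0, 1.749]
wrist_force: [0.8, -0.6, 0.8]
width: 0.0177
finger_force: 30.0
```

Run:
```python
from h import *
o=robot.get_obs();print(o['tool_pos'],o['ee_rot'],o['wrist_force'])
S={}
for n in('scene','side'): S[n]=cam(n)
T=np.array([*o['tool_pos'][:2],.08])
cv=np.zeros((500,800,3),np.uint8)
def crop(n,h=50,ww=40):
    u,v=map(int,proj(S[n],T)); return cv2.resize(S[n]['image'][v-h:v+h,u-ww:u+ww],None,fx=5,fy=5,interpolation=cv2.INTER_CUBIC)
cv[:,:400]=crop('side'); cv[:,400:]=crop('scene'); cv2.imwrite('pics/c5.png',cv)
```

```text
[0.58011046 0.01350573 0.09488363] [3.14133983e+00 7.26284142e-05 1.74886855e+00] [ 0.79278181 -0.64603803  0.76952416]
```

View pics/c5.png

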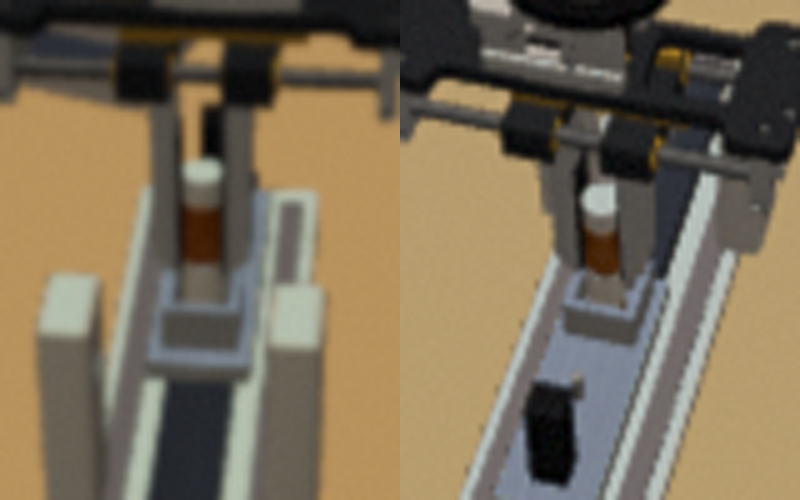

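Both views show the vial inside the cup, upright. I'll lower it until it just touches.

Call:
servo_tool:
  moves:
    - [0,0,0.02,0,1]
    - [0,0,0.03,0,1]
    - [0,0,0.03,0,1]

```text
time: 7.4
tool_pos: [0.5801, 0.0135, 0.0942]
ee_rot: [3.141, 0.0, 1.749]
wrist_force: [-0.1, 0.9, 0.4]
width: 0.0175
finger_force: 30.0
```

Call:
servo_tool:
  moves:
    - [0,0,0.02,0,1]
    - [0,0,0.02,0,1]
    - [0,0,0.02,0,1]

```text
time: 7.65
tool_pos: [0.5802, 0.0135, 0.0942]
ee_rot: [3.141, 0.0, 1.749]
wrist_force: [-1.3, 1.0, 3.3]
width: 0.0176
finger_force: 30.0
```

Call:
servo_tool:
  moves:
    - [0,0,0,0,0.8]
    - [0,0,0,0,0.7]
    - [0,0,0,0,0.6]
    - [0,0,0,0,0.5]
    - [0,0,0,0,0.4]
    - [0,0,0,0,0.2]
    - [0,0,0,0,0.2]
    - [0,0,0,0,0.2]
    - [0,0,0,0,0.2]

```text
time: 8.4
tool_pos: [0.5801, 0.0135, 0.0935]
ee_rot: [3.142, 0.0, 1.749]
wrist_force: [-0.2, -0.3, -0.2]
width: 0.069
finger_force: 0.0
```

Call:
servo_tool:
  moves:
    - [0,0,-0.3,0,0.2]
    - [0,0,-0.9,0,0.2]
    - [0,0,-1.7,0,0.2]
    - [0,0,-2.6,0,0.2]
    - [0,0,-3.5,0,0.2]
    - [0,0,-4.2,0,0.2]
    - [0,0,-4.5,0,0.2]
    - [0,0,-4.5,0,0.2]

```text
time: 9.07
tool_pos: [0.5813, 0.0134, 0.2093]
ee_rot: [3.136, 0.001, 1.749]
wrist_force: [0.4, -0.2, 0.2]
width: 0.075
finger_force: 0.0
```

Run:
```python
from h import *
import pickle
o=robot.get_obs();print(o['tool_pos'],o['ee_rot'],o['wrist_force'])
S={n:cam(n) for n in('scene','side','wrist')}; pickle.dump(S,open('S5.pkl','wb'))
T=np.array([.585,-.02,.08])
cv=np.zeros((500,800,3),np.uint8)
def crop(n,h=50,ww=40):
    u,v=map(int,proj(S[n],T)); print(n,u-ww,v-h); return cv2.resize(S[n]['image'][v-h:v+h,u-ww:u+ww],None,fx=5,fy=5,interpolation=cv2.INTER_CUBIC)
cv[:,:400]=crop('side'); cv[:,400:]=crop('scene'); cv2.imwrite('pics/c6.png',cv)
```

```text
[0.58130501 0.01342339 0.2092663 ] [3.13602783e+00 1.42516082e-03 1.74888471e+00] [ 0.36306154 -0.17702289  0.19996715]
side 293 182
scene 265 197
```

View pics/c6.png

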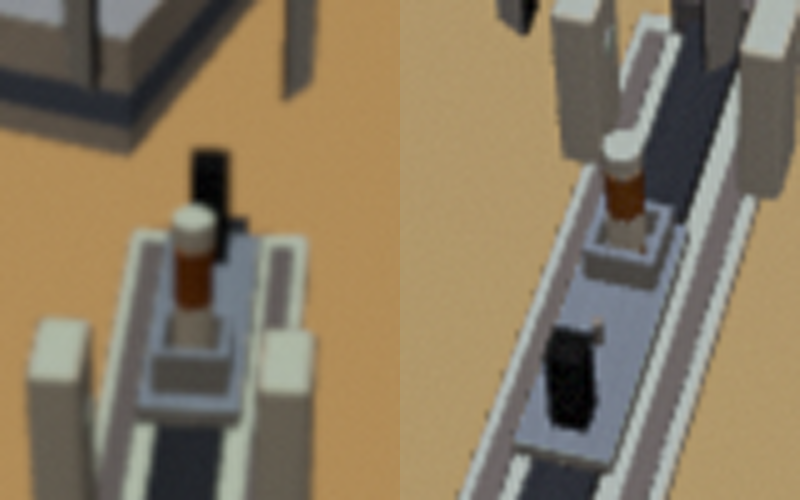

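The vial stands upright in the cup in both views. The knob top is in the side view near (210,160), about where expected. Next I go to the knob.

Call:
servo_tool:
  moves:
    - [-0.4,0,0,0,0.2]
    - [-1.2,0,0,0,0.2]
    - [-2.2,0,0,0,0.2]
    - [-3.1,0,0,0,0.2]
    - [-3.55,0,0,0,0.2]
    - [-3.65,0,0.4,0,0.2]
    - [-3.65,0,1.2,0,0.2]
    - [-3.65,0,2.2,0,0.2]
    - [-3.65,0,3.0,0,0.2]
    - [-3.65,0,3.0,0,0.2]

```text
time: 10.05
tool_pos: [0.5925, -0.0748, 0.1241]
ee_rot: [-3.131, -0.005, 1.749]
wrist_force: [-1.5, -0.4, -1.6]
width: 0.0753
finger_force: 0.0
```

Call:
servo_tool:
  moves:
    - [0,0,0.5,0,0.2]
    - [0,0,1.1,0,0.2]
    - [0,0,1.6,0,0.2]
    - [0,0,1.95,0,0.2]
    - [0,0,2.1,0,0.2]
    - [0,0,2.1,0,0.2]
    - [0,0,2.1,0,0.5]

```text
time: 10.63
tool_pos: [0.5965, -0.0763, 0.079]
ee_rot: [3.141, 0.0, 1.749]
wrist_force: [0.2, 1.4, 0.4]
width: 0.0712
finger_force: 0.0
```

Call:
servo_tool:
  moves:
    - [0,0,0,0,0.7]
    - [0,0,0,0,0.9]
    - [0,0,0,0,1]
    - [0,0,0,0,1]
    - [0,0,0,0,1]
    - [0,0,0,0,1]
    - [0,0,0,0,1]
    - [0,0,0,0,1]
    - [0,0,0,0,1]
    - [0,0,0,0,1]

```text
time: 11.47
tool_pos: [0.5969, -0.0762, 0.0786]
ee_rot: [3.14, 0.0, 1.749]
wrist_force: [4.2, 0.0, -1.7]
width: 0.018
finger_force: 30.0
```

Run:
```python
from h import *
import pickle
o=robot.get_obs();print(o['tool_pos'],o['ee_rot'],o['wrist_force'],o['width'],o['finger_force'])
S={n:cam(n) for n in('scene','side','wrist')}; pickle.dump(S,open('S6.pkl','wb'))
T=np.array([*o['tool_pos'][:2],.06])
c=cv2.resize(S['wrist']['image'],(400,300)); cv=np.zeros((600,800,3),np.uint8); cv[:300,:400]=c
def crop(n,h=50,ww=40):
    u,v=map(int,proj(S[n],T)); print(n,u-ww,v-h); return cv2.resize(S[n]['image'][v-h:v+h,u-ww:u+ww],None,fx=5,fy=5,interpolation=cv2.INTER_CUBIC)
cv[:500,400:]=crop('scene');a=crop('side');cv[300:,:400]=a[:300]
cv2.imwrite('pics/c7.png',cv)
```

```text
[ 0.59694082 -0.07616856  0.07857549] [3.13992162e+00 1.70730530e-04 1.74919409e+00] [ 4.22708332  0.03307587 -1.7312299 ] 0.018018776776188735 30.000502467155457
scene 258 223
side 294 175
```

View pics/c7.png

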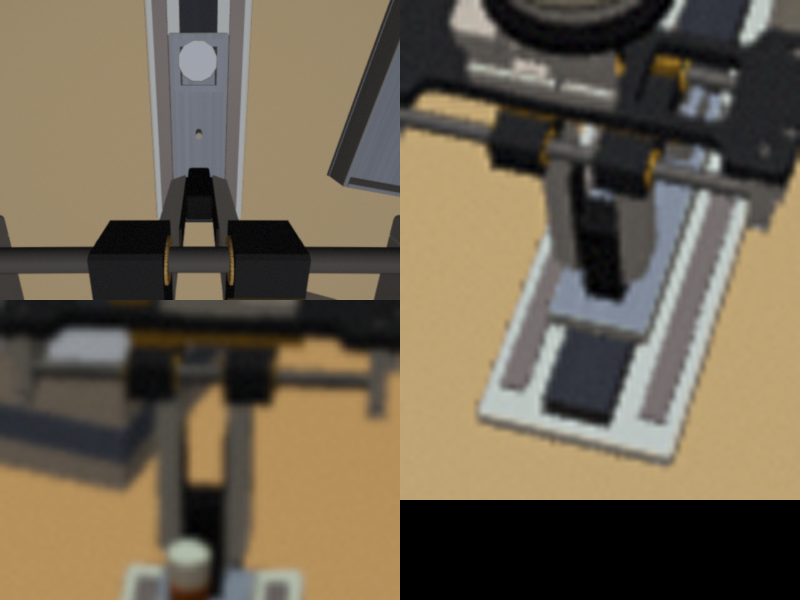

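The knob is gripped, with the pads on both sides. The wrist view shows the pin near (200,134) and the vial upright in the cup at (198,60). I'm now sliding gently.

Call:
servo_tool:
  moves:
    - [0.05,0.02,0,0,1]
    - [0.15,0.02,0,0,1]
    - [0.3,0.02,0,0,1]
    - [0.5,0.02,0,0,1]
    - [0.7,0.02,0,0,1]
    - [0.9,0.02,0,0,1]
    - [1.1,0.02,0,0,1]
    - [1.25,0.02,0,0,1]
    - [1.35,0.02,0,0,1]
    - [1.4,0.02,0,0,1]

```text
time: 12.45
tool_pos: [0.5911, -0.0442, 0.0786]
ee_rot: [3.141, 0.005, 1.748]
wrist_force: [3.9, -6.0, -2.5]
width: 0.0176
finger_force: 30.0
```

Call:
servo_tool:
  moves:
    - [0.05,0,0,0,1]
    - [0.15,0,0,0,1]
    - [0.3,0,0,0,1]
    - [0.5,0,0,0,1]
    - [0.7,0,0,0,1]
    - [0.85,0,0,0,1]
    - [0.95,0,0,0,1]
    - [1.0,0,0,0,1]
    - [1.0,0,0,0,1]

```text
time: 13.2
tool_pos: [0.5865, -0.0195, 0.0786]
ee_rot: [3.141, 0.005, 1.748]
wrist_force: [3.4, -5.3, -2.6]
width: 0.0182
finger_force: 30.0
```

```bash
cat > pin.py <<'E'
from h import *
import sys
o=robot.get_obs(); a=1.749; Y=np.array([np.cos(a),np.sin(a)])
p=o['tool_pos'][:2]-[.5965,-.0763]
s=cam('wrist'); im=s['image']; g=cv2.cvtColor(im,cv2.COLOR_BGR2HSV).astype(float)
cv2.imwrite('pics/pin_%.2f.png'%o['time'],im)
b=im[195:235,305:335].astype(float); d=np.abs(b-np.median(b,axis=(0,1))).sum(2); m=d>60
ys,xs=np.nonzero(m); W=d*m
print('t',round(o['time'],2),'travel mm',(p@Y*1e3).round(2),'F along',(o['wrist_force'][:2]@Y).round(2),'lat',(o['wrist_force'][:2]@[Y[1],-Y[0]]).round(2),'fz',o['wrist_force'][2].round(1),'pin u,v',(W.sum(0)@np.arange(30)/W.sum()+305).round(2),(W.sum(1)@np.arange(40)/W.sum()+195).round(2),'v range',ys.min()+195,ys.max()+195,m.sum())
E
python3 pin.py
```

```text
t 13.2 travel mm 57.68 F along -5.77 lat 2.37 fz -2.6 pin u,v 317.5 209.77 v range 206 214 72
```

Call:
servo_tool:
  moves:
    - [0.04,0,0,0,1]
    - [0.08,0,0,0,1]
    - [0.12,0,0,0,1]
    - [0.16,0,0,0,1]
    - [0.2,0,0,0,1]
    - [0.2,0,0,0,1]

```text
time: 13.75
tool_pos: [0.5857, -0.015, 0.0786]
ee_rot: [3.141, 0.005, 1.748]
wrist_force: [3.0, -4.6, -2.6]
width: 0.0178
finger_force: 30.0
```

```bash
python3 pin.py
python3 - <<'E'
import pickle,numpy as np
im=pickle.load(open('S6.pkl','rb'))['wrist']['image']
b=im[195:235,305:335].astype(float); d=np.abs(b-np.median(b,axis=(0,1))).sum(2); m=d>60;W=d*m
print((W.sum(1)@np.arange(40)/W.sum()+195),np.nonzero(m)[0].min()+195,np.nonzero(m)[0].max()+195,m.sum())
E
```

```text
t 13.75 travel mm 62.26 F along -5.08 lat 2.12 fz -2.6 pin u,v 317.44 209.71 v range 206 214 73
209.71819813013505 206 214 69
```

Call:
servo_tool:
  moves:
    - [0.04,0,0,0,1]
    - [0.08,0,0,0,1]
    - [0.12,0,0,0,1]
    - [0.16,0,0,0,1]
    - [0.16,0,0,0,1]

```text
time: 14.22
tool_pos: [0.585, -0.0111, 0.0786]
ee_rot: [3.141, 0.005, 1.748]
wrist_force: [3.7, -6.1, -2.7]
width: 0.0178
finger_force: 30.0
```

Call:
servo_tool:
  moves:
    - [0.03,0,0,0,1]
    - [0.06,0,0,0,1]
    - [0.1,0,0,0,1]
    - [0.1,0,0,0,1]

```text
time: 14.55
tool_pos: [0.5846, -0.0088, 0.0786]
ee_rot: [3.141, 0.005, 1.748]
wrist_force: [4.2, -6.0, -2.6]
width: 0.0179
finger_force: 30.0
```

Call:
servo_tool:
  moves:
    - [0.03,0,0,0,1]
    - [0.06,0,0,0,1]
    - [0.1,0,0,0,1]
    - [0.1,0,0,0,1]

```text
time: 14.88
tool_pos: [0.584, -0.006, 0.0786]
ee_rot: [3.141, 0.005, 1.748]
wrist_force: [4.0, -5.4, -2.5]
width: 0.0176
finger_force: 30.0
```

```bash
python3 pin.py
```

```text
t 14.88 travel mm 71.38 F along -6.0 lat 2.99 fz -2.5 pin u,v 317.49 209.71 v range 206 214 71
```

Call:
servo_tool:
  moves:
    - [0.03,0,0,0,1]
    - [0.06,0,0,0,1]
    - [0.1,0,0,0,1]
    - [0.1,0,0,0,1]

```text
time: 15.27
tool_pos: [0.5836, -0.0036, 0.0786]
ee_rot: [3.141, 0.005, 1.748]
wrist_force: [4.0, -5.5, -2.6]
width: 0.018
finger_force: 30.0
```

Call:
servo_tool:
  moves:
    - [0.03,0,0,0,1]
    - [0.06,0,0,0,1]
    - [0.1,0,0,0,1]
    - [0.1,0,0,0,1]

```text
time: 15.6
tool_pos: [0.5832, -0.0013, 0.0786]
ee_rot: [3.141, 0.005, 1.748]
wrist_force: [4.5, -5.9, -2.1]
width: 0.0177
finger_force: 30.0
```

```bash
python3 pin.py
```

```text
t 15.6 travel mm 76.22 F along -6.58 lat 3.43 fz -2.1 pin u,v 317.46 209.71 v range 206 214 73
```

Call:
servo_tool:
  moves:
    - [0.03,0,0,0,1]
    - [0.06,0,0,0,1]
    - [0.1,0,0,0,1]
    - [0.1,0,0,0,1]

```text
time: 15.98
tool_pos: [0.5828, 0.0011, 0.0786]
ee_rot: [3.141, 0.005, 1.748]
wrist_force: [4.7, -5.9, -2.5]
width: 0.0178
finger_force: 30.0
```

Call:
servo_tool:
  moves:
    - [0.03,0,0,0,1]
    - [0.06,0,0,0,1]
    - [0.1,0,0,0,1]
    - [0.1,0,0,0,1]

```text
time: 16.32
tool_pos: [0.5823, 0.0039, 0.0786]
ee_rot: [3.141, 0.005, 1.748]
wrist_force: [3.3, -4.6, -2.0]
width: 0.0179
finger_force: 30.0
```

```bash
python3 pin.py
```

```text
t 16.32 travel mm 81.41 F along -5.14 lat 2.46 fz -2.0 pin u,v 317.52 209.75 v range 206 214 74
```

Call:
servo_tool:
  moves:
    - [0.03,0,0,0,1]
    - [0.06,0,0,0,1]
    - [0.08,0,0,0,1]
    - [0.08,0,0,0,1]

```text
time: 16.7
tool_pos: [0.5819, 0.0056, 0.0786]
ee_rot: [3.141, 0.005, 1.748]
wrist_force: [3.3, -5.6, -2.8]
width: 0.018
finger_force: 30.0
```

```bash
python3 pin.py
```

```text
t 16.7 travel mm 83.15 F along -6.1 lat 2.24 fz -2.8 pin u,v 317.42 209.72 v range 206 214 72
```

Call:
servo_tool:
  moves:
    - [0.03,0,0,0,1]
    - [0.06,0,0,0,1]
    - [0.1,0,0,0,1]
    - [0.1,0,0,0,1]

```text
time: 17.08
tool_pos: [0.5815, 0.0079, 0.0786]
ee_rot: [3.141, 0.005, 1.748]
wrist_force: [3.9, -6.4, -2.9]
width: 0.0177
finger_force: 30.0
```

Call:
servo_tool:
  moves:
    - [0.03,0,0,0,1]
    - [0.06,0,0,0,1]
    - [0.08,0,0,0,1]
    - [0.08,0,0,0,1]

```text
time: 17.42
tool_pos: [0.5811, 0.0102, 0.0786]
ee_rot: [3.141, 0.005, 1.748]
wrist_force: [3.6, -5.3, -2.6]
width: 0.0179
finger_force: 30.0
```

```bash
python3 pin.py
```

```text
t 17.42 travel mm 87.9 F along -5.83 lat 2.59 fz -2.6 pin u,v 317.49 209.65 v range 206 214 71
```

Call:
servo_tool:
  moves:
    - [0.03,0,0,0,1]
    - [0.06,0,0,0,1]
    - [0.1,0,0,0,1]
    - [0.1,0,0,0,1]

```text
time: 17.8
tool_pos: [0.5802, 0.015, 0.0786]
ee_rot: [-3.142, 0.0, 1.749]
wrist_force: [1.7, 0.7, -2.4]
width: 0.0178
finger_force: 30.0
```

Call:
servo_tool:
  moves:
    - [0.03,0,0,0,1]
    - [0.06,0,0,0,1]
    - [0.08,0,0,0,1]
    - [0.08,0,0,0,1]

```text
time: 18.13
tool_pos: [0.5798, 0.017, 0.0786]
ee_rot: [-3.141, 0.001, 1.749]
wrist_force: [2.1, -2.1, -1.5]
width: 0.0177
finger_force: 30.0
```

```bash
python3 pin.py
```

```text
t 18.13 travel mm 94.73 F along -2.44 lat 1.66 fz -1.5 pin u,v 317.56 209.14 v range 206 213 56
```

The ball is dropping: the resistance vanished and the pin is sinking. I'll creep forward.

Call:
servo_tool:
  moves:
    - [0.02,0,0,0,1]
    - [0.04,0,0,0,1]
    - [0.04,0,0,0,1]

```text
time: 18.43
tool_pos: [0.5798, 0.0171, 0.0786]
ee_rot: [-3.141, 0.002, 1.748]
wrist_force: [2.6, -4.5, -1.4]
width: 0.0177
finger_force: 30.0
```

```bash
python3 pin.py
```

```text
t 18.43 travel mm 94.9 F along -4.9 lat 1.72 fz -1.4 pin u,v 317.44 209.09 v range 206 213 57
```

Call:
servo_tool:
  moves:
    - [0.02,0,0,0,1]
    - [0.04,0,0,0,1]
    - [0.04,0,0,0,1]

```text
time: 18.73
tool_pos: [0.5798, 0.0172, 0.0785]
ee_rot: [-3.141, 0.004, 1.748]
wrist_force: [2.6, -7.5, -2.5]
width: 0.0178
finger_force: 30.0
```

```bash
python3 pin.py
```

```text
t 18.73 travel mm 95.01 F along -7.87 lat 1.19 fz -2.5 pin u,v 317.48 209.05 v range 206 212 57
```

Call:
servo_tool:
  moves:
    - [-0.03,0,0,0,1]
    - [-0.06,0,0,0,1]
    - [-0.08,0,0,0,1]
    - [-0.08,0,0,0,1]
    - [-0.08,0,0,0,1]

```text
time: 19.2
tool_pos: [0.5798, 0.0172, 0.0786]
ee_rot: [-3.141, 0.0, 1.749]
wrist_force: [1.9, -3.4, -1.4]
width: 0.018
finger_force: 30.0
```

```bash
python3 pin.py
python3 - <<'E'
from h import *
s=cam('wrist'); o=robot.get_obs()
for z in(.045,.055,.065):
    p=onz(s,317.5,210,z); print(z,(p[:2]-o['tool_pos'][:2])@[np.cos(1.749),np.sin(1.749)],[ (proj(s,p-[0,0,d])[1]-210).round(2) for d in(.001,.002,.003)])
import glob
for f in('pics/pin_13.20.png',sorted(glob.glob('pics/pin_1*.png'))[-1]):
    print(f);print(cv2.imread(f)[202:218,312:324].astype(int).sum(2))
E
```

```text
t 19.2 travel mm 94.93 F along -3.69 lat 1.26 fz -1.4 pin u,v 317.54 209.14 v range 206 212 56
0.045 0.041558273811270884 [np.float64(-0.4), np.float64(-0.8), np.float64(-1.19)]
0.055 0.04362459217253955 [np.float64(-0.42), np.float64(-0.84), np.float64(-1.26)]
0.065 0.04569091053380819 [np.float64(-0.45), np.float64(-0.89), np.float64(-1.33)]
pics/pin_13.20.png
[[361 364 363 371 368 365 363 364 363 361 360 362]
 [364 367 368 369 367 367 365 361 363 361 364 369]
 [366 369 363 360 364 361 361 359 362 363 361 360]
 [365 365 355 348 331 320 325 336 339 359 355 365]
 [367 362 343 295 253 220 226 247 300 336 354 365]
 [367 345 283 213 164 155 158 180 217 286 335 357]
 [354 306 230 161 144 144 155 153 178 227 294 340]
 [344 279 179 143 131 141 154 139 151 189 257 317]
 [338 254 164 136 133 141 148 160 158 177 230 302]
 [329 254 167 132 139 150 165 158 158 168 231 297]
 [322 242 170 174 205 226 228 207 185 184 223 306]
 [305 234 210 258 309 327 323 301 254 233 242 308]
 [311 267 288 343 378 387 384 375 352 313 284 316]
 [324 320 353 383 391 394 392 397 385 371 340 327]
 [356 363 383 394 398
[... 217 characters left out ...]
375 374 372 369 369 377 371 370 371]
 [380 375 378 366 354 342 344 348 362 370 371 368]
 [378 371 356 332 288 262 260 286 317 349 366 365]
 [371 359 307 250 198 185 175 202 232 292 348 373]
 [371 335 258 180 139 151 158 162 172 235 299 355]
 [364 306 211 152 143 143 153 161 169 199 264 331]
 [348 281 184 144 158 170 175 173 170 189 238 313]
 [340 264 182 186 229 252 263 246 223 201 243 315]
 [334 271 240 288 345 370 375 359 323 275 264 320]
 [342 312 331 378 398 408 405 406 388 349 316 323]
 [353 346 377 402 408 409 408 406 405 390 353 343]
 [367 376 399 411 412 416 413 407 405 406 378 361]
 [380 399 404 406 411 412 411 408 408 406 396 382]
 [380 397 406 401 412 411 408 406 409 405 404 390]]
```

Call:
servo_tool:
  moves:
    - [-0.02,0,0,0,1]
    - [-0.05,0,0,0,1]
    - [-0.05,0,0,0,1]
    - [-0.05,0,0,0,1]
    - [-0.05,0,0,0,1]

```text
time: 19.72
tool_pos: [0.5798, 0.0169, 0.0786]
ee_rot: [-3.141, -0.002, 1.749]
wrist_force: [0.0, 1.9, 0.1]
width: 0.0178
finger_force: 30.0
```

```bash
python3 pin.py
python3 - <<'E'
from h import *
import glob,pickle
f=sorted(glob.glob('pics/pin_1*.png'))[-1]
print(cv2.imread(f)[208:215,315:320].astype(int).sum(2))
s=cam('side'); o=robot.get_obs(); a=1.749
vp=[*(o['tool_pos'][:2]+.09*np.array([np.cos(a),np.sin(a)]))]
# amber pixels near the vial: upright check
u,v=proj(s,[*vp,.1]); u2,v2=proj(s,[*vp,.122]); h=cv2.cvtColor(s['image'],cv2.COLOR_BGR2HSV)
r=s['image'][int(v)-20:int(v)+25,int(u)-12:int(u)+12]; hh=cv2.cvtColor(r,cv2.COLOR_BGR2HSV)
m=(hh[...,1]>150)&(hh[...,2]<140); ys,xs=np.nonzero(m); print('expected axis',u,v,u2,v2,'amber',xs.mean()+int(u)-12,ys.min()+int(v)-20,ys.max()+int(v)-20,len(xs))
print(proj(s,[*vp,.06]))
E
```

```text
t 19.72 travel mm 94.7 F along 1.86 lat 0.35 fz 0.1 pin u,v 317.54 209.19 v range 206 213 56
[[178 141 154 149 154]
 [155 139 142 158 161]
 [156 154 166 166 163]
 [191 235 255 259 249]
 [284 342 375 379 354]
 [372 398 405 404 399]
 [406 414 412 407 408]]
expected axis 326.8978233099117 261.4015811597604 326.7711059705471 252.58824003941405 amber 326.9594594594595 261 271 74
(np.float64(327.1192402201159), np.float64(276.80761594119605))
```

Call:
servo_tool:
  moves:
    - [0.02,0,0,0,1]
    - [0.02,0,0,0,1]
    - [0.02,0,0,0,1]
    - [0.02,0,0,0,1]
    - [0.02,0,0,0,1]
    - [0.02,0,0,0,1]

```text
time: 20.32
tool_pos: [0.5798, 0.0169, 0.0786]
ee_rot: [-3.141, -0.001, 1.749]
wrist_force: [-0.8, 1.8, 0.9]
width: 0.0179
finger_force: 30.0
```

```bash
python3 pin.py; python3 -c "
from bench import robot
o=robot.get_obs();print(o['finger_force'],abs(o['qvel']).max());print(robot.close_job())"
```

```text
t 20.32 travel mm 94.71 F along 1.92 lat -0.44 fz 0.9 pin u,v 317.5 209.17 v range 206 213 55
29.99876707792282 0.001047147871640861
the job is handed in; nothing more can be done
None
```

The vial stands upright in the cup and the carriage is held still in the notch, knob still gripped at 30 N; I handed the job in at about 20 s, no verdict was returned, and I viewed 11 pictures, one over the limit of 10.

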